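# Load a tape cassette into the label maker and press it and the cover home

## Task

Make the label maker ready to print: set the black tape cassette flat in the pocket under its open cover and press it down until it is fully home. Then swing the cover shut and press down on its front lip until the latch snaps and it lies flat on the housing, and leave both so. Leave the other things on the worktop where they are.

Things in the scene. Friction and masses are not known exactly. Their poses are not given: they have to be found in the camera images.
- label_maker: Grey desktop label maker, fixed, 190 (x) by 164 (y) mm, housing top 50 mm up. Origin on the worktop under its middle, z up. Its -x side is the front deck (screen, three round keys; x -98 to -48 mm); the cover is hinged along +x. Between lies an open well: floor 12 mm up, x -48 to +64, y -74 to +74 mm, walls 50 mm high, with some 50 mm of finger room beside each long side of the cassette.
- pocket (a point): Centre of the cassette pocket, 5 mm to +x of the label maker's middle, axes as its own, at the height of a fully seated cassette's underside: 16 mm above the worktop. Pocket 70 (x) by 52 (y) mm between white guides, tops 30 mm up; on the long sides only short stubs at the corners (middle 50 mm free). An orange lift plate inside holds a fresh cassette 4.5 to 6 mm too high until pushed.
- lift_plate (a joint): How far the orange lift plate in the pocket is pushed down, m: 0 to 0.0015 at the start, 0.006 at its stop (cassette home, its top then 44 mm above the worktop, 6 mm below the housing's top). Held by friction of 4 N; gives way to a harder push and stays where it is left.
- cover (a joint): Cover angle, rad: 0 = flat shut, 1.57 = upright, 1.95 = fully open, leaning back. A stiff hinge (0.085 N m): it stays where left. Below about 0.09 the tooth under the front edge rides on a spring catch: some 8 to 15 N on the front lip push it past, then it snaps flat and is held. A cover merely lowered stays ajar at about 0.09, its lip 10 mm too high.
- cover_hinge (a point): Middle of the cover's hinge axis, 53 mm above the worktop and 70 mm to +x of the label maker's origin; axes as the label maker's, the hinge runs along y.
- cover_edge (a point): Middle of the cover's outer face at its front edge, by the blue thumb lip, 117 mm from the hinge axis; 56 mm up when shut. Axes turn with the cover: at angle 0 they are the label maker's; z is that face's outward normal. Cover: white panel 118 mm long from the hinge axis, 164 wide, 6 thick (3 to each side of the plane through the axis); the lip, 50 wide, ends at 125 mm.
- cassette_center (a point): Centre of the tape cassette, a black plastic box 64 (x) by 46 (y) by 28 mm (z) with a yellow panel and two white spool ends on top; loose, 80 g, lies flat with the panel up, its centre 14 mm above the worktop. Take it across the 46 mm width. Either way round fits the pocket, with its long side along the label maker's x.
- carton_center (a point): Centre of a loose dark carton of staples 40 by 62 by 22 mm. A bystander.
- rubber_eraser: Loose eraser with blue-grey sleeve, 22 by 56 by 13 mm, origin under its centre. A bystander.
- memory_stick: Loose black memory stick, 18 by 52 by 8 mm, origin on its underside. A bystander.
Mind the look-alikes: they are no part of the job. Leave any orange look-alike of the part that bears cassette_center alone.

How it is judged:
By the outcome, as a careful person would: the job done as asked, in the order asked, and still so for the second after the job is handed in, with the robot touching nothing.
It also fails if it takes over 64 s, if anything falls off the work surface, if the arm or the gripper's body presses on something with over 40 N, if the wrist force passes 120 N, or if a joint passes its speed limit or range.

## Robot

A 6-joint arm with a two-finger parallel gripper is mounted at the origin on a cart in front of the work surface, level with it; the furniture and walls round the work are solid. World frame = base frame: x ahead of the robot, y to its left, z up, the work surface at z = 0. Lengths are in m, angles in degrees, forces in N, time in s.
With the tool pointing down it reaches from about 0.35 to 0.95 m from the base axis. Payload 17.4 kg.
Tool frame: the origin (TCP) lies midway between the tips of the shut fingers; the grasp point (between the pads) lies 19 mm behind it; z points along the fingers, y is the line along which they close (so a half turn about z gives the same grasp; the last joint's range is limited). The gripper opens to 93 mm and grips with 3 to 60 N. Pads are 15 mm wide; open, the fingers measure 128 mm over their backs; the gripper's body (75 mm by 188 mm) begins 65 mm behind the grasp point.
Start: joints at [63.037, 6.646, 82.598, -0, 90.757, -2.166], TCP at [0.283, 0.613, 0.195] pointing down, gripper open.
Joint ranges: [-162.19, 162.19], [-47.58, 125.68], [4.15, 143.07], [-65.23, 245.23], [0.69, 171.88], [-170.13, 170.13]. Speed limits (degrees/s): [108.29, 108.29, 127.2, 180, 180, 180].

## Interface

Orientations are given as [roll, pitch, yaw] about the fixed x, y, z axes, in that order (R = Rz(yaw) Ry(pitch) Rx(roll)).
In Python, from station import robot, get_image, calibration gives the robot as it stands.
- The arm moves only by the tool move_arm, never from a script. Its argument "steps" is one flat list of numbers, 7 for each row, row after row: the shift along the tool's x, y, z in mm, then the turn, a rotation vector about the tool's x, y, z in degrees, then the opening, from 0 (shut) to 1 (fully open). A call has 1 to 12 rows; each row is the pose to reach, as a shift and turn from the pose commanded when the call began, along the tool's axes at that moment; what a row does not reach only later rows make up. A row lasts 1/8 s, in which the tool goes at most 62.5 mm and 10.7 degrees, less where a joint would pass 70% of its speed; a pose out of reach is approached as far as the arm can. A call with a gripper value outside its range is refused whole. The fingers move at their own pace and stop on an object; "newtons" is the grip in N (left out, the last holds). Time passes only in rows, so rows that repeat a pose let the fingers close. It gives the time, the measured TCP pose, the force, the opening and the grip force at its end, in the units of the state.
- robot.state(): the state, without advancing time (a new reading comes with each control period).
- get_image(name): name is "scene" or "top"; returns the picture (480x640x3 uint8, red, green, blue); there is no depth.
- calibration(name): a dict with "fx", "fy", "cx", "cy" (pixels), "T" (4x4, takes a point from camera to world coordinates). Camera axes: x right, y up, looking along -z (the intrinsics and any distortion apply to the point x, -y, -z); pixel columns grow to the right and rows downward; lengths in m; the calibration is good to about 2 mm. A picture is of the moment at which its call begins. calibration takes no time and is no camera call.
- robot.sign_off(): hands the job in; it is judged then, once.
The state is a dict: "clock": time; "joint_pos": joint angles; "joint_velocities": joint speeds; "tau": joint torques, N m; "eef_pos": TCP position; "eef_rot": TCP orientation; "contact_force": force on the tool from outside, world axes, zero at the start; "wrist_torque": the same for the moment, N m; "gripper_width": opening from 0.0 (shut) to 1.0 (fully open); "grasp_force": force on a finger pad.
Only numpy, scipy, OpenCV 4.12 (cv2) and the standard library are available. Lean on these libraries where they do the work, as an engineer would, in place of code of your own. Each camera call takes 0.05 s, during which the arm holds its last target. There are 200 camera calls.

## Working session

There is one attempt and no reset: what is moved stays moved. The work goes in short steps, Python scripts to look and compute and a tool call to move; the robot and the scene stay as the last step left them, time stands still between calls to the robot, and variables do not carry over. Pictures are saved under pics/ and viewed, at most 10 in all, crops included, and the job is handed in when it is done.

Besides the shell and the picture viewer there is one more tool, called as name(argument=value, ...) on one line, values as JSON. move_arm: Moves the arm, as the interface text tells. Its arguments: {"type":"object","properties":{"steps":{"type":"array"},"newtons":{"type":"number"}},"required":["steps"]}

```bash
mkdir -p pics; ls
python3 - <<'E'
from station import robot,get_image,calibration
import cv2,numpy as np
for n in("scene","top"):
    im=get_image(n); cv2.imwrite(f"pics/{n}0.png",im[:,:,::-1]); c=calibration(n); print(n,{k:(np.round(v,4).tolist()) for k,v in c.items()})
s=robot.state();print(s)
E
```

```text
pics
scene {'fx': 548.9717, 'fy': 548.9717, 'cx': 320.5484, 'cy': 241.4468, 'T': [[-0.6222, 0.5823, -0.5233, -0.3199], [-0.7829, -0.4654, 0.413, 0.8409], [-0.0031, 0.6666, 0.7454, 1.3721], [0.0, 0.0, 0.0, 1.0]]}
top {'fx': 525.5518, 'fy': 525.5518, 'cx': 324.5393, 'cy': 243.3819, 'T': [[-0.0235, 0.9856, -0.1675, 0.359], [-0.9994, -0.0273, -0.0205, 0.1193], [-0.0248, 0.1669, 0.9857, 1.4965], [0.0, 0.0, 0.0, 1.0]]}
{'clock': 0.1, 'joint_pos': array([ 6.30380663e+01,  6.66931228e+00,  8.26305170e+01, -6.81859530e-04,
        9.07578503e+01, -2.16431081e+00]), 'joint_velocities': array([-0.02985039, -0.13632954, -0.20739883,  0.03723008,  0.10712363,
        0.05871171]), 'tau': array([ 1.98774476e-03, -7.22891879e+01, -6.23866725e+01,  7.81374844e-02,
        2.26320309e-02, -7.65666664e-05]), 'eef_pos': array([0.28300595, 0.61257727, 0.1946185 ]), 'eef_rot': array([-1.79942336e+02, -1.49696682e-03,  1.55202368e+02]), 'contact_force': array([-0.69487674, -0.7205574 ,  0.34290714]), 'wrist_torque': array([-0.06070622, -0.01923399, -0.02529384]), 'grasp_force': 0.0, 'gripper_width': 1.0001078007216626}
```

View pics/scene0.png

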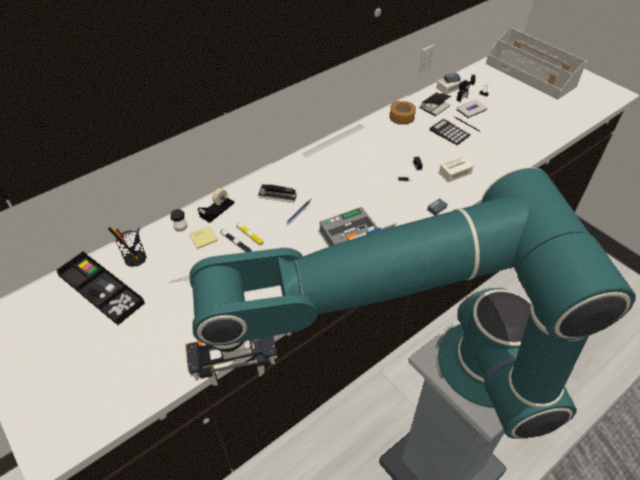

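View pics/top0.png

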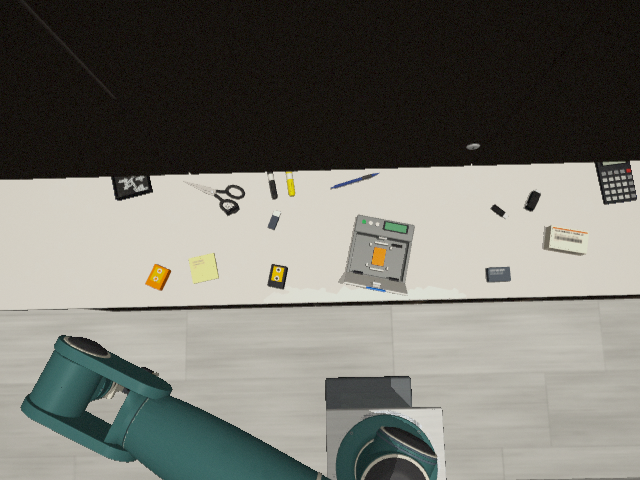

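The top view shows the label maker at about (379,255), screen side away from the robot and cover open towards it. There are two cassette candidates: black with a yellow panel at (278,276), and orange at (158,277). The black one fits the description. I'll confirm it in an enlarged crop.

```bash
cat > h.py <<'E'
import cv2,numpy as np
from station import robot,get_image,calibration
def ray(n,u,v):
    c=calibration(n);T=c["T"]
    d=np.array([(u-c["cx"])/c["fx"],-(v-c["cy"])/c["fy"],-1.]);return T[:3,3],T[:3,:3]@d
def onz(n,u,v,z):
    o,d=ray(n,u,v);return o+d*(z-o[2])/d[2]
def proj(n,p):
    c=calibration(n);T=c["T"];q=T[:3,:3].T@(np.array(p)-T[:3,3]);return c["cx"]+c["fx"]*q[0]/-q[2],c["cy"]+c["fy"]*q[1]/q[2]
E
python3 - <<'E'
from h import *
im=cv2.imread("pics/top0.png")
a=cv2.resize(im[205:305,250:430],None,fx=4.4,fy=4.4,interpolation=cv2.INTER_CUBIC);cv2.imwrite("pics/crop1.png",a)
hsv=cv2.cvtColor(im,cv2.COLOR_BGR2HSV)
# black cassette: dark blob near (278,276)
m=(im.max(2)<70).astype(np.uint8);m[:255]=0;m[297:]=0;m[:,:262]=0;m[:,295:]=0
ye=((hsv[...,0]>18)&(hsv[...,0]<35)&(hsv[...,1]>120)).astype(np.uint8);ye[:,:262]=0;ye[:,295:]=0;ye[:255]=0
b=cv2.morphologyEx(m|ye,cv2.MORPH_CLOSE,np.ones((5,5)));
pts=np.argwhere(b)[:,::-1]
for nm,k in(("black",b),("yellow",ye)):
    c=max(cv2.findContours(k,0,1)[0],key=cv2.contourArea)
    P=np.array([onz("top",*p[0],0.028)[:2] for p in c],np.float32)
    print(nm,cv2.minAreaRect(P),onz("top",*cv2.minAreaRect(c)[0],0.028),cv2.boundingRect(c))
# orange plate
o=((hsv[...,0]>5)&(hsv[...,0]<22)&(hsv[...,1]>150)&(hsv[...,2]>120)).astype(np.uint8);o[:,:340]=0;o[:,420:]=0;o[:235]=0;o[280:]=0
c=max(cv2.findContours(o,0,1)[0],key=cv2.contourArea);P=np.array([onz("top",*p[0],0.02)[:2] for p in c],np.float32);print("plate",cv2.minAreaRect(P),cv2.minAreaRect(c))
E
```

```text
black ((0.5194417238235474, 0.28481683135032654), (0.046013426035642624, 0.06238764151930809), 78.04032135009766) [0.51934269 0.28482892 0.028     ] (268, 264, 20, 25)
yellow ((0.5266265869140625, 0.2850477695465088), (0.03170529007911682, 0.04332933947443962), 78.0953140258789) [0.52646559 0.28503987 0.028     ] (271, 265, 14, 17)
plate ((0.5687794089317322, -0.001496223732829094), (0.03350534662604332, 0.04958131164312363), 77.41734313964844) ((378.364013671875, 256.2480163574219), (11.895883560180664, 17.351890563964844), 10.30484676361084)
```

View pics/crop1.png

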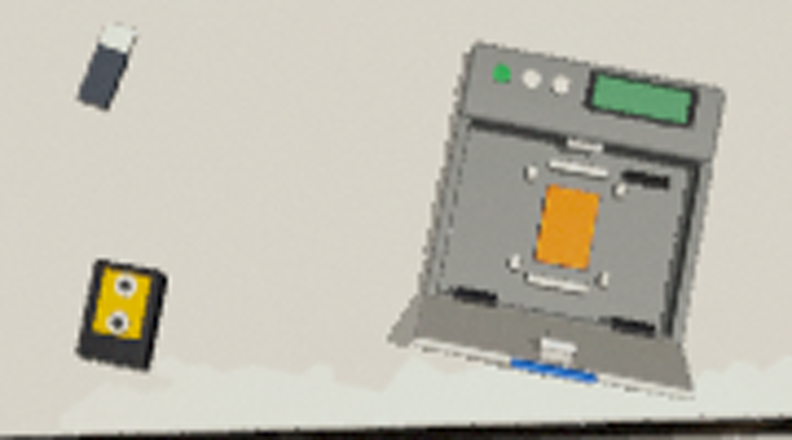

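The crop confirms it. The black box with the yellow panel and two white spools at crop (122,315) is the cassette. The memory stick is at (108,65), and the pocket with its orange plate is centred at about (567,226). Next: the label maker's pose and the cover angle.

Run:
```python
from h import *
f=lambda x,y,z:onz("top",250+(x+.5)/4.4-.5,205+(y+.5)/4.4-.5,z)
A=f(475,42,.05);B=f(723,88,.05);print("deck corners",A,B,"len",np.linalg.norm(A-B),"mid",(A+B)/2)
d=B-A;yaw=np.degrees(np.arctan2(-d[1],-d[0]))-90; print("A-B dir",np.degrees(np.arctan2(d[1],d[0])))
print("pocket guides",f(567,225.5,.03))
g=[f(577,168,.03),f(557,283,.03)];e=g[0]-g[1];print("guide axis",np.degrees(np.arctan2(e[1],e[0])))
P=f(567,225.5,.03)[:2]
a=np.radians(167.8);X=np.array([np.cos(a),np.sin(a)]);L=P-5e-3*X;H=L+.07*X;print("LM",L,"hinge",H, "LM from deck",(A+B)[:2]/2+.098*X)
for th in(1.4,1.57,1.7,1.8,1.95):
    p=H-.125*np.cos(th)*X; print(th,np.array(proj("top",[*p,.053+.125*np.sin(th)])).round(1))
print("lip centre px",250+553/4.4,205+371/4.4)
# moves: tool axes now
from scipy.spatial.transform import Rotation as R
s=robot.state();Rt=R.from_euler("xyz",s["eef_rot"],degrees=True).as_matrix()
C=np.array([.5193,.2848]);
for n,t in(("above cass",[*C,.09]),("grasp",[*C,.006])):
    print(n,(Rt.T@(np.array(t)-s["eef_pos"])*1000).round(1))
```

```text
deck corners [0.68562213 0.05449182 0.05      ] [ 0.6511115  -0.10188739  0.05      ] len 0.16014193183579348 mid [ 0.66836682 -0.02369779  0.05      ]
A-B dir -102.44487770989925
pocket guides [ 0.56840959 -0.00102872  0.03      ]
guide axis -12.048827762851364
LM [ 0.57329667 -0.00208534] hinge [0.50487756 0.01270739] LM from deck [ 0.57258006 -0.00298796]
1.4 [379.9 264.4]
1.57 [378.5 272.5]
1.7 [377.4 278.9]
1.8 [376.5 283.8]
1.95 [375.1 290.9]
lip centre px 375.6818181818182 289.3181818181818
above cass [-352.  -198.3  104.8]
grasp [-352.  -198.3  188.8]
```

move_arm(steps=[-353,-197,105,0,0,-12.8,1,-353,-197,105,0,0,-12.8,1,-353,-197,105,0,0,-12.8,1,-353,-197,105,0,0,-12.8,1,-353,-197,105,0,0,-12.8,1,-353,-197,105,0,0,-12.8,1,-353,-197,105,0,0,-12.8,1,-353,-197,105,0,0,-12.8,1,-353,-197,105,0,0,-12.8,1,-353,-197,105,0,0,-12.8,1])

```text
clock: 1.35
eef_pos: [0.5205, 0.2868, 0.0906]
eef_rot: [180.0, 0.0, 168.1]
contact_force: [0.3, -0.3, -0.6]
gripper_width: 1.0
grasp_force: 0.0
```

move_arm(steps=[0,0,42,0,0,0,1,0,0,74,0,0,0,1,0,0,84,0,0,0,1,0,0,84,0,0,0,1,0,0,84,0,0,0,0,0,0,84,0,0,0,0,0,0,84,0,0,0,0,0,0,84,0,0,0,0,0,0,84,0,0,0,0,0,0,84,0,0,0,0], newtons=30)

```text
clock: 2.6
eef_pos: [0.5209, 0.2859, 0.0062]
eef_rot: [-180.0, -0.0, 168.0]
contact_force: [0.1, 0.3, -0.2]
gripper_width: 0.406
grasp_force: 0.0
```

move_arm(steps=[0,0,0,0,0,0,0,0,0,0,0,0,0,0,0,0,0,0,0,0,0])

```text
clock: 2.98
eef_pos: [0.5209, 0.2859, 0.0062]
eef_rot: [180.0, -0.0, 168.0]
contact_force: [-0.4, -0.3, -0.3]
gripper_width: 0.081
grasp_force: 0.0
```

Run:
```python
from h import *
im=get_image("top")[:,:,::-1];cv2.imwrite("pics/t2.png",cv2.resize(im[200:310,190:430],None,fx=3.3,fy=3.3))
print(robot.state()["gripper_width"],robot.state()["grasp_force"])
```

```text
0.042627056139840754 0.0
```

View pics/t2.png

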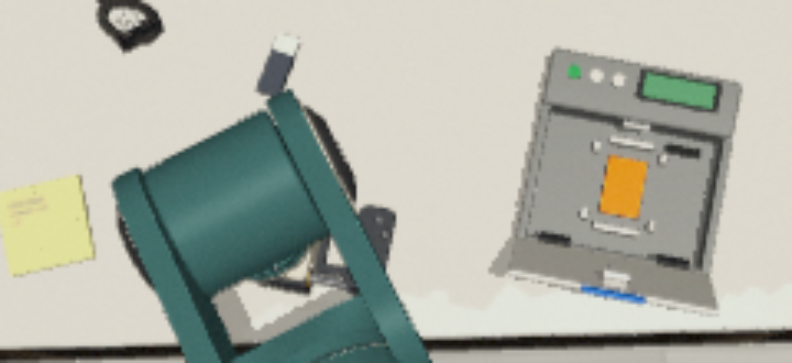

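The fingers shut on nothing. The arm hides the cassette here, so I'll check where the tool should appear and use the scene camera.

Run:
```python
from h import *
s=robot.state();print(s["eef_pos"],proj("top",s["eef_pos"]),proj("scene",s["eef_pos"]),proj("scene",[.521,.286,.014]))
u,v=map(int,proj("scene",s["eef_pos"]))
im=get_image("scene")[:,:,::-1];cv2.imwrite("pics/s2.png",cv2.resize(im[max(v-70,0):v+70,max(u-90,0):u+90],None,fx=4,fy=4,interpolation=cv2.INTER_CUBIC))
```

```text
[0.52094232 0.28586486 0.00623028] (np.float64(277.8058225466444), np.float64(276.2200610541054)) (np.float64(293.08251360129987), np.float64(294.3419563719157)) (np.float64(292.93339269050574), np.float64(292.8436402145394))
```

View pics/s2.png

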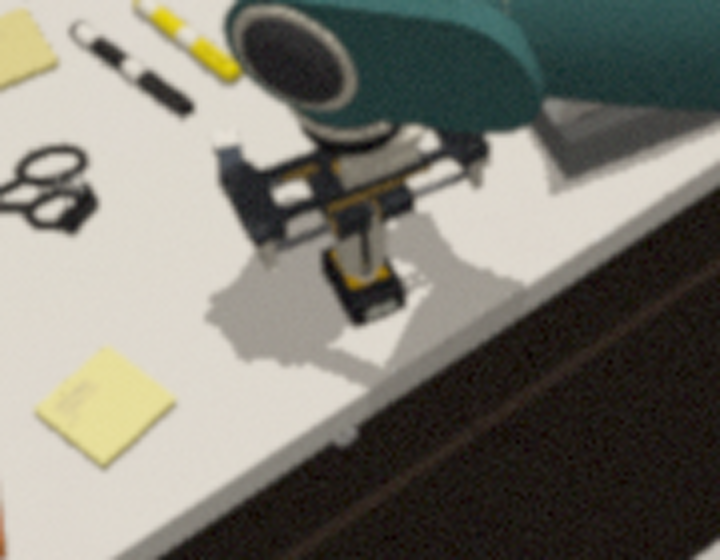

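Run:
```python
from h import *
a=np.radians(168);X=np.array([np.cos(a),np.sin(a),0]);Y=np.array([-X[1],X[0],0]);c=np.array([.5208,.2863,0])
u0,v0=203,224
for z in(0,.028):
  for i,j in((1,1),(1,-1),(-1,-1),(-1,1)):
    p=np.array(proj("scene",c+i*.032*X+j*.023*Y+[0,0,z]));print(z,i,j,((p-[u0,v0])*4).round())
for z in (.006,.028,.05): print("tool",z,((np.array(proj("scene",[.521,.2859,z]))-[u0,v0])*4).round())
print(robot.state()["gripper_width"])
```

```text
0 1 1 [405. 306.]
0 1 -1 [350. 328.]
0 -1 -1 [316. 267.]
0 -1 1 [370. 246.]
0.028 1 1 [404. 284.]
0.028 1 -1 [349. 307.]
0.028 -1 -1 [314. 246.]
0.028 -1 1 [369. 224.]
tool 0.006 [360. 282.]
tool 0.028 [359. 264.]
tool 0.05 [358. 247.]
0.015419964575122708
```

move_arm(steps=[0,0,-30,0,0,0,0,0,0,-60,0,0,0,0,0,0,-60,0,0,0,0])

```text
clock: 3.45
eef_pos: [0.522, 0.2864, 0.0687]
eef_rot: [179.9, 0.2, 168.0]
contact_force: [0.2, 0.7, -0.4]
gripper_width: 0.003
grasp_force: 0.0
```

Run:
```python
from h import *
s=robot.state();print(s["eef_pos"],s["gripper_width"],proj("scene",s["eef_pos"]))
im=get_image("scene")[:,:,::-1]
u0,v0=248,249
a=cv2.resize(im[v0:v0+75,u0:u0+90],None,fx=8,fy=8,interpolation=cv2.INTER_CUBIC);p=(np.array(proj("scene",s["eef_pos"]))-[u0,v0])*8
cv2.drawMarker(a,tuple(int(x) for x in p),(0,0,255),0,14);cv2.imwrite("pics/s3.png",a)
```

```text
[0.52200572 0.28641053 0.06870566] 0.0029864725630060875 (np.float64(291.8797958576529), np.float64(281.7791290313527))
```

View pics/s3.png

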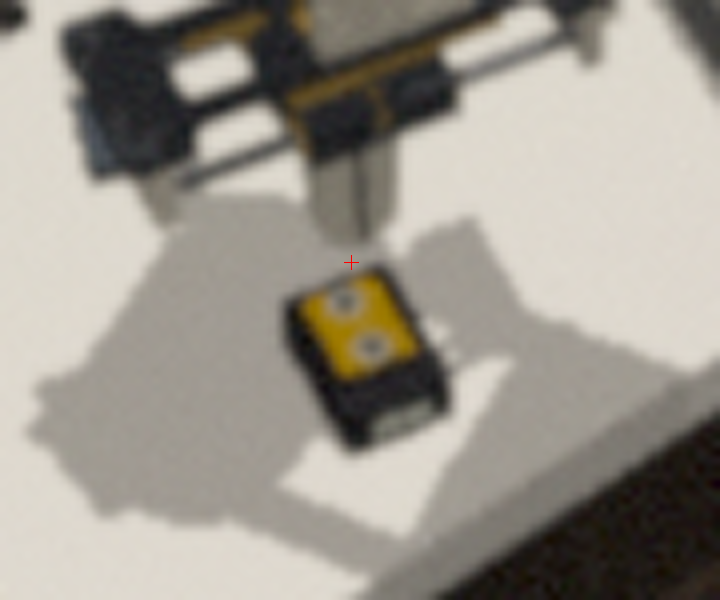

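The box sits where I measured it, at crop (365,360). The shut fingertips end at about (360,240), roughly 22 crop pixels above the projected TCP mark at (352,262). In the earlier picture they stood over the cassette top at a reported z of 6 mm. So the real fingertips are about 20 mm higher than reported. I'll find the offset by opening and stepping down gently while watching the force.

move_arm(steps=[0,0,0,0,0,0,1,0,0,0,0,0,0,1,0,0,0,0,0,0,1,0,0,0,0,0,0,1,0,0,0,0,0,0,1,0,0,0,0,0,0,1,0,0,0,0,0,0,1,0,0,40,0,0,0,1,0,0,62,0,0,0,1,0,0,68,0,0,0,1,0,0,68,0,0,0,1])

```text
clock: 4.88
eef_pos: [0.5211, 0.286, -0.0013]
eef_rot: [180.0, 0.0, 168.0]
contact_force: [-0.0, 0.2, 0.4]
gripper_width: 1.002
grasp_force: 0.0
```

move_arm(steps=[0,0,3,0,0,0,1,0,0,5,0,0,0,1,0,0,5,0,0,0,1])

```text
clock: 5.25
eef_pos: [0.521, 0.2859, -0.0066]
eef_rot: [180.0, 0.0, 168.0]
contact_force: [-0.8, -0.0, 0.1]
gripper_width: 1.0
grasp_force: 0.0
```

move_arm(steps=[0,0,2,0,0,0,1,0,0,4,0,0,0,1,0,0,4,0,0,0,1])

```text
clock: 5.62
eef_pos: [0.5208, 0.2858, -0.011]
eef_rot: [-180.0, -0.0, 168.0]
contact_force: [-0.4, -1.1, 0.1]
gripper_width: 1.0
grasp_force: 0.0
```

At a reported z of −11 mm there is still no contact, so the offset is real. I'll keep feeling for the table.

move_arm(steps=[0,0,2,0,0,0,1,0,0,4,0,0,0,1,0,0,4,0,0,0,1])

```text
clock: 6.0
eef_pos: [0.5208, 0.2858, -0.015]
eef_rot: [-180.0, -0.0, 168.0]
contact_force: [-0.5, -0.5, 0.7]
gripper_width: 1.0
grasp_force: 0.0
```

move_arm(steps=[0,0,1,0,0,0,1,0,0,2,0,0,0,1,0,0,2,0,0,0,1])

```text
clock: 6.38
eef_pos: [0.5209, 0.2859, -0.0168]
eef_rot: [-180.0, -0.0, 168.0]
contact_force: [-0.6, -0.4, -0.3]
gripper_width: 0.999
grasp_force: 0.0
```

move_arm(steps=[0,0,1,0,0,0,1,0,0,2,0,0,0,1,0,0,2,0,0,0,1])

```text
clock: 6.75
eef_pos: [0.5209, 0.2858, -0.0189]
eef_rot: [-180.0, -0.0, 168.0]
contact_force: [0.5, 0.7, 0.4]
gripper_width: 0.997
grasp_force: 0.0
```

move_arm(steps=[0,0,1,0,0,0,1,0,0,2,0,0,0,1,0,0,2,0,0,0,1])

```text
clock: 7.12
eef_pos: [0.5209, 0.2858, -0.0209]
eef_rot: [-180.0, -0.0, 168.0]
contact_force: [0.3, -0.4, 1.0]
gripper_width: 0.999
grasp_force: 0.0
```

move_arm(steps=[0,0,1,0,0,0,1,0,0,2,0,0,0,1,0,0,2,0,0,0,1])

```text
clock: 7.5
eef_pos: [0.5209, 0.2859, -0.0229]
eef_rot: [-180.0, -0.0, 168.0]
contact_force: [0.1, 0.1, -0.7]
gripper_width: 1.004
grasp_force: 0.0
```

move_arm(steps=[0,0,1,0,0,0,1,0,0,2,0,0,0,1,0,0,2,0,0,0,1])

```text
clock: 7.88
eef_pos: [0.5211, 0.2859, -0.0232]
eef_rot: [180.0, 0.0, 168.0]
contact_force: [-9.1, -4.5, 19.1]
gripper_width: 1.001
grasp_force: 9.5
```

Contact at a reported z of about −0.023, so the true z is the reported value plus 23 mm. I'll back off 5 mm and grip.

move_arm(steps=[0,0,-4,0,0,0,1,0,0,-6,0,0,0,1,0,0,-6,0,0,0,0,0,0,-6,0,0,0,0,0,0,-6,0,0,0,0,0,0,-6,0,0,0,0,0,0,-6,0,0,0,0,0,0,-6,0,0,0,0,0,0,-6,0,0,0,0], newtons=30)

```text
clock: 9.0
eef_pos: [0.5209, 0.2858, -0.0188]
eef_rot: [-180.0, -0.0, 168.0]
contact_force: [-0.0, 0.1, -0.9]
gripper_width: 0.487
grasp_force: 30.0
```

move_arm(steps=[0,0,-40,0,0,0,0,-20,0,-90,0,0,0,0,-70,0,-100,0,0,0,0,-106,-20,-100,0,0,0,0,-106,-70,-100,0,0,0,0,-106,-125,-100,0,0,0,0,-106,-180,-100,0,0,0,0,-106,-235,-100,0,0,0,0,-106,-271,-100,0,0,0,0,-106,-271,-100,0,0,0,0,-106,-271,-100,0,0,0,0])

```text
clock: 10.38
eef_pos: [0.5684, -0.0009, 0.0813]
eef_rot: [180.0, 0.0, 168.0]
contact_force: [0.6, -0.0, -0.7]
gripper_width: 0.496
grasp_force: 30.0
```

Run:
```python
from h import *
s=robot.state();print(s["eef_pos"],s["eef_rot"],s["gripper_width"],s["grasp_force"])
p=s["eef_pos"]+[0,0,.023]
a=np.radians(168);X=np.array([np.cos(a),np.sin(a),0]);Y=np.array([-X[1],X[0],0])
im=get_image("scene")[:,:,::-1].copy();cv2.imwrite("pics/s4raw.png",im)
c=p-[0,0,.004]
u0,v0=[int(x) for x in np.array(proj("scene",p))-[50,37]]
A=cv2.resize(im[v0:v0+75,u0:u0+100],None,fx=8,fy=8,interpolation=cv2.INTER_CUBIC)
for z in(0,.028):
  for i,j in((1,1),(1,-1),(-1,-1),(-1,1)):
    q=(np.array(proj("scene",c+i*.032*X+j*.023*Y+[0,0,z]))-[u0,v0])*8;cv2.drawMarker(A,tuple(int(x) for x in q),(0,0,255) if z else (255,0,0),0,14)
cv2.imwrite("pics/s4.png",A);print(u0,v0)
im=get_image("top")[:,:,::-1];cv2.imwrite("pics/t4.png",im)
```

```text
[ 0.56840951 -0.00090607  0.08130965] [1.79985635e+02 4.37970824e-03 1.67986283e+02] 0.496027014336849 29.99990612268448
304 184
```

View pics/s4.png

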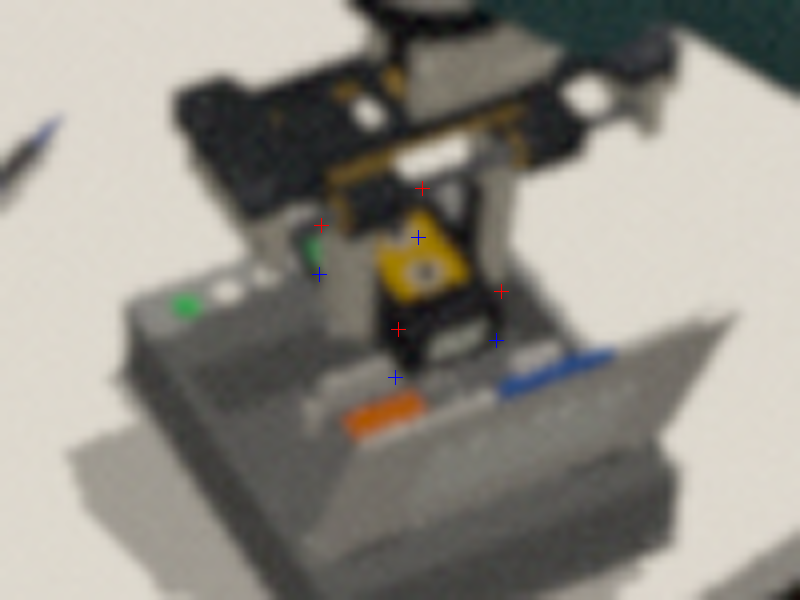

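The cassette hangs level over the pocket at about (440,290). Its corners are within 1–2 raw pixels of the expected marks, so it is aligned to about 2 mm. Lowering now.

move_arm(steps=[0,0,35,0,0,0,0,0,0,62,0,0,0,0,0,0,66,0,0,0,0,0,0,66,0,0,0,0])

```text
clock: 10.98
eef_pos: [0.5687, -0.0008, 0.0159]
eef_rot: [180.0, 0.0, 168.0]
contact_force: [-0.7, 0.5, -1.0]
gripper_width: 0.493
grasp_force: 30.0
```

move_arm(steps=[0,0,2,0,0,0,0,0,0,5,0,0,0,0,0,0,7,0,0,0,0,0,0,7,0,0,0,0])

```text
clock: 11.48
eef_pos: [0.5682, -0.0013, 0.0081]
eef_rot: [-180.0, -0.0, 168.0]
contact_force: [-1.0, -0.1, -0.5]
gripper_width: 0.497
grasp_force: 30.0
```

move_arm(steps=[0,0,2,0,0,0,0,0,0,4,0,0,0,0,0,0,4,0,0,0,0])

```text
clock: 11.85
eef_pos: [0.5682, -0.0012, 0.004]
eef_rot: [-180.0, -0.0, 168.0]
contact_force: [-0.4, 0.0, -0.9]
gripper_width: 0.492
grasp_force: 30.0
```

move_arm(steps=[0,0,1,0,0,0,0,0,0,2,0,0,0,0,0,0,2,0,0,0,0])

```text
clock: 12.22
eef_pos: [0.5683, -0.0012, 0.0022]
eef_rot: [180.0, 0.0, 168.0]
contact_force: [0.3, -0.1, -0.4]
gripper_width: 0.496
grasp_force: 30.0
```

move_arm(steps=[0,0,1,0,0,0,0,0,0,2,0,0,0,0,0,0,2,0,0,0,0])

```text
clock: 12.6
eef_pos: [0.5683, -0.0012, 0.0002]
eef_rot: [180.0, 0.0, 168.0]
contact_force: [-0.1, -0.7, 1.7]
gripper_width: 0.491
grasp_force: 30.0
```

move_arm(steps=[0,0,1,0,0,0,0,0,0,2,0,0,0,0,0,0,2,0,0,0,0])

```text
clock: 12.98
eef_pos: [0.5683, -0.0012, -0.0019]
eef_rot: [180.0, 0.0, 168.0]
contact_force: [-0.3, 0.2, 0.1]
gripper_width: 0.493
grasp_force: 30.0
```

move_arm(steps=[0,0,1,0,0,0,0,0,0,1.5,0,0,0,0,0,0,1.5,0,0,0,0])

```text
clock: 13.35
eef_pos: [0.5683, -0.0012, -0.0029]
eef_rot: [180.0, 0.0, 168.0]
contact_force: [-3.0, 0.2, 7.3]
gripper_width: 0.488
grasp_force: 30.0
```

move_arm(steps=[0,0,1,0,0,0,0,0,0,1.5,0,0,0,0,0,0,1.5,0,0,0,0])

```text
clock: 13.72
eef_pos: [0.5685, -0.0013, -0.003]
eef_rot: [-180.0, 0.0, 168.0]
contact_force: [-12.2, 0.4, 23.6]
gripper_width: 0.498
grasp_force: 30.0
```

Home at a reported z of −0.003, as predicted. I'll release, rise, then press the top once with shut fingers to verify.

move_arm(steps=[0,0,-2,0,0,0,0,0,0,-2,0,0,0,0.7,0,0,-2,0,0,0,0.7,0,0,-2,0,0,0,0.7,0,0,-2,0,0,0,0.7,0,0,-20,0,0,0,0.7,0,0,-60,0,0,0,0.7,0,0,-60,0,0,0,0,0,0,-60,0,0,0,0,0,0,-60,0,0,0,0,0,0,-60,0,0,0,0,0,0,-60,0,0,0,0])

```text
clock: 15.22
eef_pos: [0.5681, -0.0013, 0.0549]
eef_rot: [-180.0, -0.0, 168.0]
contact_force: [0.2, 0.2, 0.4]
gripper_width: 0.21
grasp_force: 0.0
```

move_arm(steps=[0,0,0,0,0,0,0,0,0,10,0,0,0,0,0,0,22,0,0,0,0,0,0,28,0,0,0,0,0,0,30,0,0,0,0,0,0,30,0,0,0,0])

```text
clock: 15.98
eef_pos: [0.5683, -0.0012, 0.0252]
eef_rot: [180.0, -0.0, 168.0]
contact_force: [-1.4, -0.5, 0.1]
gripper_width: 0.006
grasp_force: 0.0
```

move_arm(steps=[0,0,2,0,0,0,0,0,0,3,0,0,0,0,0,0,3,0,0,0,0])

```text
clock: 16.35
eef_pos: [0.5683, -0.0012, 0.0222]
eef_rot: [-180.0, -0.0, 168.0]
contact_force: [-0.0, 1.0, -0.5]
gripper_width: 0.006
grasp_force: 0.0
```

move_arm(steps=[0,0,1,0,0,0,0,0,0,2,0,0,0,0,0,0,2,0,0,0,0])

```text
clock: 16.73
eef_pos: [0.5684, -0.0013, 0.0208]
eef_rot: [180.0, 0.0, 168.0]
contact_force: [-2.9, 0.2, 6.1]
gripper_width: 0.003
grasp_force: 3.1
```

Contact at 0.0208 means the top is 44 mm up, so the cassette is fully home. Tool x is the label maker's x, so I'll go up, over and behind the open cover.

move_arm(steps=[0,0,-50,0,0,0,0,0,0,-105,0,0,0,0,0,0,-160,0,0,0,0,0,0,-165,0,0,0,0,50,0,-165,0,0,0,0,100,0,-165,0,0,0,0,140,0,-165,0,0,0,0,145,0,-165,0,0,0,0,145,0,-165,0,0,0,0,145,0,-130,0,0,0,0,145,0,-100,0,0,0,0,145,0,-100,0,0,0,0])

```text
clock: 18.23
eef_pos: [0.426, 0.0287, 0.118]
eef_rot: [-179.9, -0.2, 168.0]
contact_force: [-1.1, 0.4, -0.3]
gripper_width: 0.006
grasp_force: 0.0
```

move_arm(steps=[-25,0,0,0,0,0,0,-48,0,0,0,0,0,0,-70,0,0,0,0,0,0,-83,0,-7,0,0,0,0,-96,0,-7,0,0,0,0,-108,0,-4,0,0,0,0,-120,0,2,0,0,0,0,-120,0,2,0,0,0,0])

```text
clock: 19.23
eef_pos: [0.544, 0.0038, 0.1173]
eef_rot: [-180.0, -0.1, 168.0]
contact_force: [-0.2, -0.1, 0.6]
gripper_width: 0.005
grasp_force: 0.0
```

Run:
```python
from h import *
im=get_image("scene")[:,:,::-1]
cv2.imwrite("pics/s5.png",cv2.resize(im[170:270,290:410],None,fx=6,fy=6,interpolation=cv2.INTER_CUBIC))
```

```text
(no output)
```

View pics/s5.png

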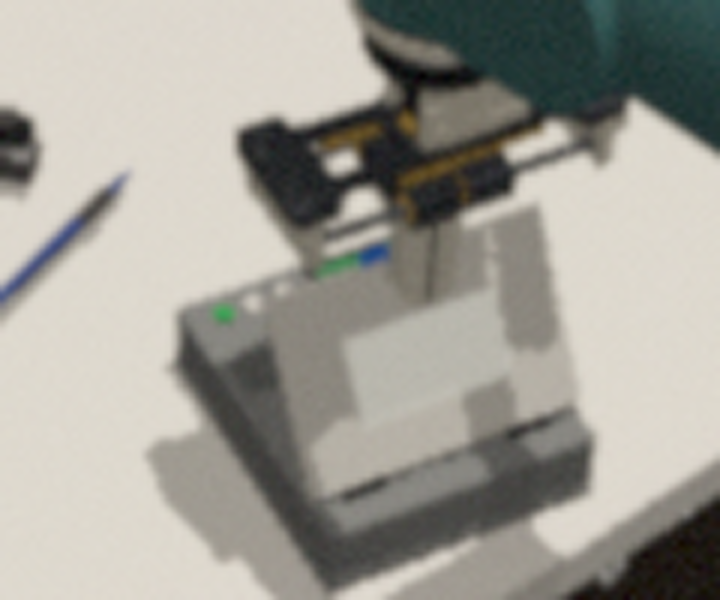

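The fingers are swinging the cover over by its outer face, touching at (430,300). Continuing the arc, then moving out over the lip.

move_arm(steps=[-11,0,7,0,0,0,0,-21,0,15,0,0,0,0,-30,0,25,0,0,0,0,-38,0,35,0,0,0,0,-45,0,51,0,0,0,0,-50,0,64,0,0,0,0,-50,0,64,0,0,0,0,-50,0,44,0,0,0,0,-75,0,44,0,0,0,0,-75,0,58,0,0,0,0,-75,0,66,0,0,0,0,-75,0,69,0,0,0,0])

```text
clock: 20.78
eef_pos: [0.6163, -0.0115, 0.0486]
eef_rot: [-180.0, -0.1, 168.0]
contact_force: [0.3, -0.3, 0.1]
gripper_width: 0.005
grasp_force: 0.1
```

move_arm(steps=[0,0,2,0,0,0,0,0,0,4,0,0,0,0,0,0,4,0,0,0,0])

```text
clock: 21.15
eef_pos: [0.6172, -0.0116, 0.0453]
eef_rot: [-180.0, -0.0, 168.0]
contact_force: [0.2, 0.0, -0.1]
gripper_width: 0.004
grasp_force: 0.0
```

move_arm(steps=[0,0,1,0,0,0,0,0,0,3,0,0,0,0,0,0,3,0,0,0,0])

```text
clock: 21.52
eef_pos: [0.6175, -0.0117, 0.0431]
eef_rot: [180.0, 0.0, 168.0]
contact_force: [-2.7, -0.3, 6.5]
gripper_width: 0.006
grasp_force: 3.7
```

move_arm(steps=[0,0,1,0,0,0,0,0,0,2,0,0,0,0,0,0,2,0,0,0,0])

```text
clock: 21.9
eef_pos: [0.6178, -0.0117, 0.0411]
eef_rot: [180.0, 0.1, 168.0]
contact_force: [0.3, 1.3, 5.4]
gripper_width: 0.003
grasp_force: 3.1
```

move_arm(steps=[0,0,1,0,0,0,0,0,0,2,0,0,0,0,0,0,2,0,0,0,0])

```text
clock: 22.28
eef_pos: [0.617, -0.0116, 0.038]
eef_rot: [-180.0, -0.0, 168.0]
contact_force: [-0.0, -0.4, -0.1]
gripper_width: 0.009
grasp_force: 0.0
```

move_arm(steps=[0,0,1,0,0,0,0,0,0,2,0,0,0,0,0,0,2,0,0,0,0])

```text
clock: 22.65
eef_pos: [0.6171, -0.0116, 0.0361]
eef_rot: [-180.0, -0.0, 168.0]
contact_force: [0.6, 0.5, 0.4]
gripper_width: 0.003
grasp_force: 0.0
```

It snapped. I'll confirm flat contact, expected at about 0.033.

move_arm(steps=[0,0,2,0,0,0,0,0,0,3,0,0,0,0,0,0,3,0,0,0,0])

```text
clock: 23.02
eef_pos: [0.6171, -0.0116, 0.0331]
eef_rot: [-180.0, -0.0, 168.0]
contact_force: [-0.1, -0.8, 0.6]
gripper_width: 0.007
grasp_force: 0.0
```

move_arm(steps=[0,0,1,0,0,0,0,0,0,1.5,0,0,0,0,0,0,1.5,0,0,0,0])

```text
clock: 23.4
eef_pos: [0.6173, -0.0116, 0.0326]
eef_rot: [180.0, 0.0, 168.0]
contact_force: [-4.5, 1.0, 8.6]
gripper_width: 0.007
grasp_force: 4.3
```

Contact at 0.0326, a true 56 mm: flat and solid. I'll rise clear, sideways so the cameras can see it, and look.

move_arm(steps=[0,0,-40,0,0,0,0,0,0,-95,0,0,0,0,0,0,-150,0,0,0,0,0,55,-160,0,0,0,0,0,110,-160,0,0,0,0,0,165,-160,0,0,0,0,0,220,-160,0,0,0,0,0,260,-160,0,0,0,0,0,260,-160,0,0,0,0,0,260,-160,0,0,0,0])

```text
clock: 24.65
eef_pos: [0.6712, 0.2424, 0.1915]
eef_rot: [-180.0, -0.0, 168.0]
contact_force: [0.6, 0.3, -0.7]
gripper_width: 0.004
grasp_force: 0.0
```

Run:
```python
from h import *
im=get_image("top")[:,:,::-1]
cv2.imwrite("pics/t6.png",cv2.resize(im[190:310,140:440],None,fx=2.6,fy=2.6,interpolation=cv2.INTER_CUBIC))
print(robot.state()["contact_force"])
```

```text
[-0.05588318 -0.19792318 -0.4271563 ]
```

View pics/t6.png

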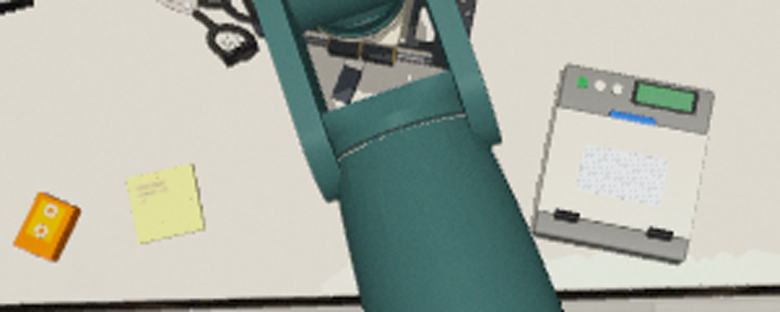

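The cover lies flat on the housing, panel centred at (620,175) with the blue lip at (633,118). The orange look-alike at (48,227) has not moved. Handing in.

```bash
python3 -c "
from station import robot
print(robot.sign_off())"
```

```text
the job is handed in; nothing more can be done
None
```

The black cassette is pressed fully home and the cover is latched flat (checked by touch: 44 mm and 56 mm up); I moved nothing else, and the job was handed in at about 25 s of the 64 s allowed.

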